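Start up the labelling desk

TASK

Start up the labelling desk by pressing only, picking nothing up: tip the power strip's rocker over to on by pressing its raised half, then push in the round power key on the flat computer, then the oblong power key on the label printer, each all the way so that it stays. Leave the computer's small square key and the printer's small round key unpressed, do not shift or lift the power strip, leave the other things on the desk where they stand, and finish clear of everything.

Things in the scene. Friction and masses are not known exactly. Their poses are not given: they have to be found in the camera images.
- strip: loose power strip, white plastic, 240 long (own x) x 60 wide (own y), its top 40 mm above the desk (a 2 mm higher surround round the rocker), on rubber feet, about 0.6 kg. Three sockets, and a rocker switch centred 75 mm along +x from the middle. Origin: centre of the underside, z up.
- rocker (a joint): grey rocker of the power strip, rad: 0 to 0.04 at the start (off), 0.40 at its stop (on); stays where left (about 4 N at the press point moves it). 52 long (strip's x) x 28 wide, two flat 26 mm halves meeting in a shallow V at the hinge, which runs across the strip 47 mm above the desk. Off: the half at the strip's +x end slopes up outward by 0.40 rad, the other lies level.
- rocker_press (a point): point on the upper face of the half that is raised when off, 18 mm out from the hinge, moves with the rocker: off 54 mm above the desk, on 47 mm (that half then lies level, the other slopes up). Press straight down here or farther out; fingers reaching over the hinge would also bear on the other half.
- computer: small flat computer, black plastic, 160 x 160 x 48 mm high, standing firm on the desk. Two grey keys on its top, 80 mm apart: the round power key and the square reset key. Origin: centre of the underside, z up.
- power_key (a joint): round power key, diameter 30 mm, m: 0 out, 0.006 fully in; moves straight down under about 3 N and stays where it is left.
- power_key_top (a point): centre of the top face of the round power key, moves with it: 58 mm above the desk when out, 52 mm fully in (still 4 mm above the computer's top).
- reset_key (a joint): square reset key, m: 0 out, 0.006 fully in; springs back (about 1 N to start it, 5 N fully in). Not to be pressed.
- reset_key_top (a point): centre of the top face of the square reset key, 22 x 22 mm, 58 mm above the desk.
- printer: label printer, white plastic, 170 (own x) x 150 (own y) x 100 mm high, standing firm, with a grey cover 14 mm higher over the rear part of its top (own x from 2 to 78 mm). Two grey keys on the front part of the top. Origin: centre of the underside, z up, front to own -x.
- print_key (a joint): oblong power key of the printer, m: 0 out, 0.006 fully in; moves straight down under about 3 N and stays where it is left.
- print_key_top (a point): centre of the top face of the oblong key, 18 (printer's x) x 44 mm (printer's y), moves with it: 110 mm above the desk when out, 104 mm fully in (still 4 mm above the printer's top).
- feed_key (a joint): small round paper feed key of the printer, m: 0 out, 0.006 fully in; springs back (about 1 N to start it, 5 N fully in). Not to be pressed.
- feed_key_top (a point): centre of the top face of the small round feed key, diameter 22 mm, 110 mm above the desk.
- stamp: loose office stamp, 28 x 28 x 62 mm high, origin under its centre. Stands among the equipment.
- glue: loose glue stick, upright, diameter 28 mm, 88 mm high, origin under its centre. Stands among the equipment.
- mug: loose white mug, diameter 76 mm, 85 mm high, handle to own +y, origin under its centre. Far part of the desk.
- stapler: loose black stapler, 36 (own x) x 135 (own y) x 46 mm high, origin under its centre. Far part of the desk.
- mouse: loose computer mouse, 86 (own x) x 50 x 32 mm high, origin under its centre. Near the robot.
- tape: loose roll of tape lying flat, diameter 72 mm, hole 52 mm, 24 mm high, origin under its centre. Far part of the desk.
- jar: loose lidded jar, diameter 60 mm, 75 mm high, origin under its centre. Far part of the desk.
Things that resemble listed ones, but are neither listed nor needed, are in the scene too. What is meant by the computer is not yellow, and is the larger of those in its own colour.

How it is judged:
By the outcome, as a careful person would: the job done as asked, in the order asked, and still so for the second after the job is handed in, with the robot touching nothing.
It also fails if it takes over 54 s, if anything falls off the work surface, if the arm or the gripper's body presses on something with over 40 N, if the wrist force passes 120 N, or if a joint passes its speed limit or range.

ROBOT

A 6-joint arm with a two-finger parallel gripper is mounted at the origin on the work surface. World frame = base frame: x ahead of the robot, y to its left, z up, the work surface at z = 0. Lengths are in m, angles in degrees, forces in N, time in s.
With the tool pointing down it reaches from about 0.4 to 0.825 m from the base axis. Payload 7 kg.
Tool frame: the origin (TCP) lies between the finger pads; the fingertips stand 22 mm ahead of it and the grasp point (between the pads) lies 3 mm ahead of it; z points along the fingers, y is the line along which they close (so a half turn about z gives the same grasp; the last joint's range is limited). The gripper opens to 88 mm and grips with 3 to 60 N. Pads are 19 mm wide; open, the fingers measure 130 mm over their backs; the gripper's body (78 mm by 193 mm) begins 47 mm behind the grasp point.
Start: joints at [-56.087, 20.546, 0.682, 0, -70.136, -16.507], TCP at [0.202, -0.644, 0.249] pointing down, gripper open.
Joint ranges: [-176.03, 176.03], [-82.01, 121.73], [-58.28, 71.71], [-173.87, 95.51], [-174.79, -0.11], [-173.66, 173.66]. Speed limits (degrees/s): [136.94, 136.94, 172.46, 180, 180, 180].

INTERFACE

Orientations are given as [roll, pitch, yaw] about the fixed x, y, z axes, in that order (R = Rz(yaw) Ry(pitch) Rx(roll)).
In Python, from plant import ctrl gives the robot as it stands.
- The arm moves only by the tool apply_moves, never from a script. Its argument "targets" is a list of rows, each an object with "travel": the shift along the tool's x, y, z in mm, a list of three; "roll": the turn about the tool's z in degrees; "jaw": the finger opening in mm, from 0 to 87.6. In form: [{"travel": [tx, ty, tz], "roll": roll, "jaw": jaw}, ...]. A call has 1 to 10 rows; each row shifts and turns the commanded pose from where the row before left it, along the tool's axes as they then stand; what a row does not reach is not made up. A row lasts 1/10 s, in which the tool goes at most 50 mm and 8.59 degrees, less where a joint would pass 70% of its speed; a pose out of reach is approached as far as the arm can. A call with a gripper value outside its range is refused whole. The fingers move at their own pace and stop on an object; the grip force is fixed at half the most. Time passes only in rows, so rows that do not move let the fingers close. It gives the time, the measured TCP pose, the force, the opening and the grip force at its end, in the units of the state.
- ctrl.get_obs(): the state, without advancing time (a new reading comes with each control period).
- ctrl.snapshot(name): name is "side" or "top"; returns the picture (480x640x3 uint8, red, green, blue); there is no depth.
- ctrl.calibration(name): a dict with "K" (3x3 intrinsics, pixels), "extrinsics" (4x4, takes a point from camera to world coordinates). Camera axes: x right, y down, z forward; pixel columns grow to the right and rows downward; lengths in m; the calibration is good to about 2 mm. A picture is of the moment at which its call begins. calibration takes no time and is no camera call.
- ctrl.close_job(): hands the job in; it is judged then, once.
The state is a dict: "clock": time; "joint_pos": joint angles; "qvel": joint speeds; "tau": joint torques, N m; "tool_pos": TCP position; "orientation": TCP orientation; "force": force on the tool from outside, world axes, zero at the start; "moment": the same for the moment, N m; "opening": finger opening in m; "gripper_force": force on a finger pad.
Only numpy, scipy, OpenCV 4.12 (cv2) and the standard library are available. Lean on these libraries where they do the work, as an engineer would, in place of code of your own. Each camera call takes 0.05 s, during which the arm holds its last target. There are 200 camera calls.

## Working session

There is one attempt and no reset: what is moved stays moved. The work goes in short steps, Python scripts to look and compute and a tool call to move; the robot and the scene stay as the last step left them, time stands still between calls to the robot, and variables do not carry over. Pictures are saved under pics/ and viewed, at most 10 in all, crops included, and the job is handed in when it is done.

Besides the shell and the picture viewer there is one more tool, called as a command line: name --argument value ..., lists and objects as JSON in quotes. apply_moves: Moves the arm, as the interface text tells. Its arguments: {"type":"object","properties":{"targets":{"type":"array","items":{"type":"object","properties":{"travel":{"type":"array","items":{"type":"number"}},"roll":{"type":"number"},"jaw":{"type":"number"}}}}},"required":["targets"]}

```bash
mkdir -p pics; ls; python3 - <<'E'
from plant import ctrl
import cv2
for n in("top","side"):
    cv2.imwrite(f"pics/{n}0.png",ctrl.snapshot(n)[:,:,::-1]); c=ctrl.calibration(n); print(n,c["K"],c["extrinsics"])
o=ctrl.get_obs(); print(o)
E
```

```text
pics
top [[522.91819417   0.         314.64813791]
 [  0.         522.91819417 245.70711087]
 [  0.           0.           1.        ]] [[-0.02171224 -0.98027309  0.19645166  0.2728137 ]
 [-0.99970434  0.02343903  0.00646892  0.00920799]
 [-0.01094594 -0.19625312 -0.98049217  1.06257491]
 [ 0.          0.          0.          1.        ]]
side [[524.02166835   0.         323.40216778]
 [  0.         524.02166835 235.76862889]
 [  0.           0.           1.        ]] [[-0.98922447 -0.08118771  0.12183396  0.35213764]
 [-0.14636542  0.56819384 -0.80977338  0.90050358]
 [-0.00348166 -0.81887992 -0.57395432  0.74996645]
 [ 0.          0.          0.          1.        ]]
{'clock': 0.1, 'joint_pos': array([-5.60850489e+01,  2.05878811e+01,  6.39445508e-01, -1.68409947e-02,
       -7.01374359e+01, -1.65050631e+01]), 'qvel': array([ 0.00097572,  0.01604367,  0.09079782, -0.01918121, -0.05433786,
       -0.04577414]), 'tau': array([-3.26127563e-03, -5.84162664e+01,  2.93748540e+01,  7.01573879e+00,
        1.00469420e-02, -8.46623448e-05]), 'tool_pos': array([ 0.2017917 , -0.64370332,  0.24771618]), 'orientation': array([ 1.79913169e+02, -9.21807054e-03, -1.62595839e+02]), 'force': array([ 0.50526565, -0.51145696,  0.32316981]), 'moment': array([ 0.04582477, -0.01452787,  0.01788045]), 'gripper_force': 0.0, 'opening': 0.08757490767433078}
```

View pics/top0.png

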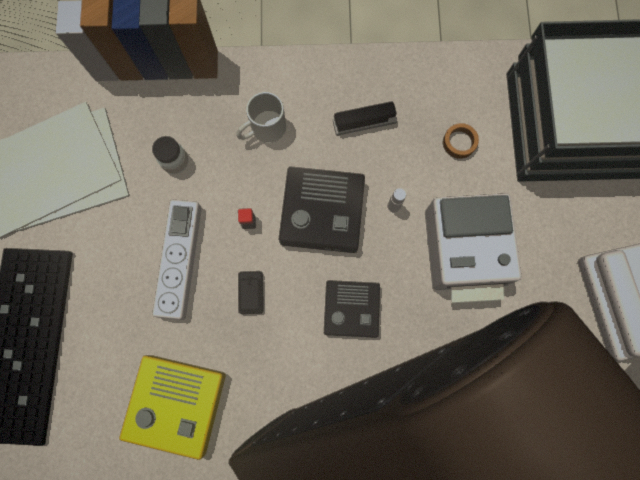

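View pics/side0.png

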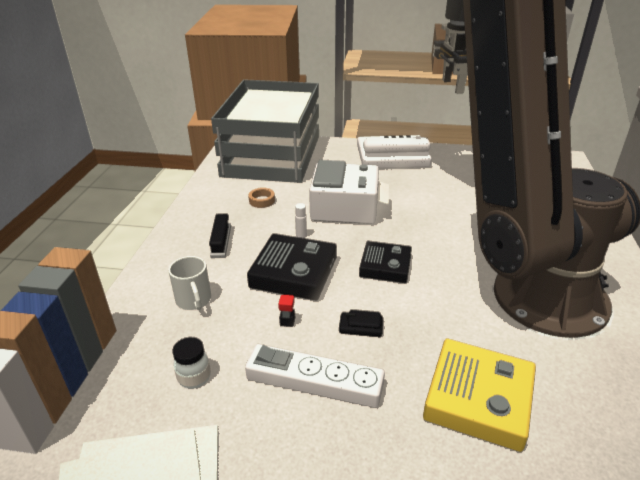

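Top view. Computers: large black (322,209), small black (352,309), yellow (172,405). I choose the large black one, with its round key at about (301,219) and square key at (341,223). There is one strip, with the rocker at about (180,220), and one printer at (477,240), with its oblong key at (462,262) and feed key at (504,259). The stamp is at (246,218) and the glue at (398,199). I'll check these in a crop.

```bash
python3 - <<'E'
import cv2, numpy as np
im=cv2.imread("pics/top0.png")
f=lambda x,y,w,h,s:cv2.resize(im[y:y+h,x:x+w],None,fx=s,fy=s,interpolation=cv2.INTER_CUBIC)
a=f(140,190,80,140,4)   # 320x560
b=f(270,160,110,100,4)  # 440x400... 
c=f(425,185,110,100,4)
out=np.zeros((600,780,3),np.uint8); out[:560,:320]=a
out[:300,330:660]=f(270,160,110,100,3); out[300:600,330:660]=f(425,185,110,100,3)
cv2.imwrite("pics/crop0.png",out)
E
```

```text
(no output)
```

View pics/crop0.png

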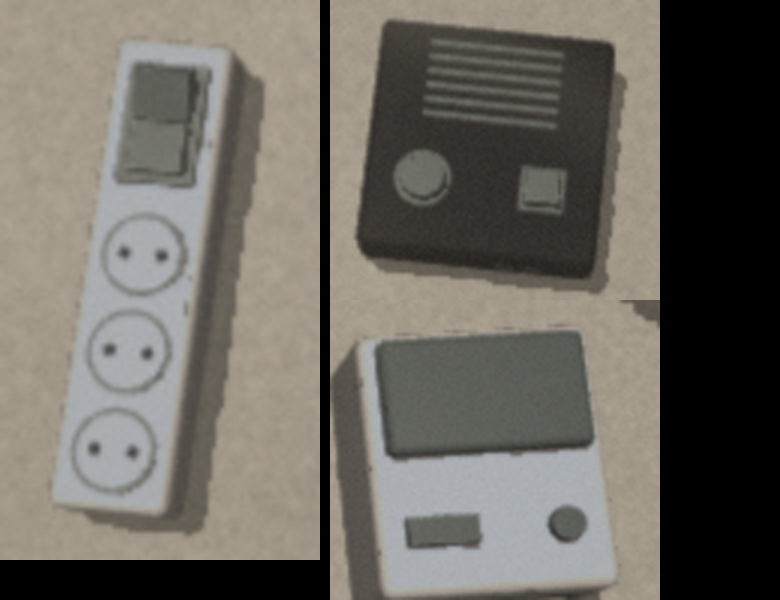

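The crop confirms the choice. The raised rocker half is the darker far one, around (180,213), with the hinge at about (179.5,220). The large black computer has its round key at (300.7,218.3) and square key at (341,222.3). The printer has its oblong key at (462.7,261.7) and feed key at (504.3,259.3). Next I convert these to positions.

```bash
cat > h.py <<'E'
import numpy as np, cv2
from plant import ctrl
def px2w(n,u,v,z):
    c=ctrl.calibration(n); K,T=np.array(c["K"]),np.array(c["extrinsics"])
    d=T[:3,:3]@np.linalg.solve(K,[u,v,1]); o=T[:3,3]
    return o+d*(z-o[2])/d[2]
def w2px(n,p):
    c=ctrl.calibration(n); K,T=np.array(c["K"]),np.array(c["extrinsics"])
    q=K@(T[:3,:3].T@(np.array(p)-T[:3,3])); return q[:2]/q[2]
def delta(target,yaw):
    "mm travel in current tool axes and roll to reach target with yaw (mod 180)"
    from scipy.spatial.transform import Rotation as R
    o=ctrl.get_obs(); r=R.from_euler("xyz",o["orientation"],degrees=True)
    t=r.inv().apply(np.array(target)-o["tool_pos"])*1000
    dy=(yaw-o["orientation"][2]+90)%180-90
    return np.round(t,1), round(-dy,1)   # tool z is down: roll = -yaw change
E
python3 - <<'E'
from h import *
P=dict(s1=(175.75,253.5,.04),s3=(168.5,302.5,.04),hinge=(179.5,220,.047),press=(180.3,213.3,.054),
 key=(300.7,218.3,.058),reset=(341,222.3,.058),pk=(462.7,261.7,.11),feed=(504.3,259.3,.11),
 tray=(515,180,0.0),stamp=(246,218,.06),glue=(398,193,.088),wdev=(605,260,.05))
W={k:px2w("top",*v) for k,v in P.items()}
for k,w in W.items(): print(k,w.round(4),w2px("side",w).round(1))
f=lambda a,b:(np.linalg.norm(W[a]-W[b]),np.degrees(np.arctan2(*(W[a]-W[b])[1::-1])))
print(f("s1","s3"),f("hinge","s3"),f("key","reset"),f("pk","feed"))
E
```

```text
s1 [0.4685 0.2933 0.04  ] [309.8 365.9]
s3 [0.3712 0.3045 0.04  ] [365.  377.4]
hinge [0.5354 0.2859 0.047 ] [273.  355.8]
press [0.5473 0.2827 0.054 ] [266.5 351. ]
key [0.5301 0.0423 0.058 ] [300.8 266.1]
reset [ 0.52   -0.0372  0.058 ] [311.7 244.8]
pk [ 0.4271 -0.2563  0.11  ] [362.2 180.2]
feed [ 0.4298 -0.333   0.11  ] [363.8 166. ]
tray [ 0.6174 -0.4108  0.    ] [300.1 183.4]
stamp [0.5329 0.1505 0.06  ] [289.4 299.2]
glue [ 0.5683 -0.148   0.088 ] [299.2 206. ]
wdev [ 0.4337 -0.5502  0.05  ] [367.7 150.6]
(np.float64(0.09796101565688448), np.float64(-6.596178941808266)) (np.float64(0.16540736502548795), np.float64(-6.48084618373237)) (np.float64(0.08013861497621141), np.float64(82.76172957736232)) (np.float64(0.07671546904956053), np.float64(91.99666307818423))
```

```bash
python3 - <<'E'
from h import *
print(delta((.554,.2837,.2477),-6.6))
E
```

```text
(array([-613.5,  779.6,    1.1]), np.float64(24.0))
```

apply_moves --targets '[{"travel":[-28,35.5,0],"roll":0,"jaw":0},{"travel":[-28,35.5,0],"roll":0,"jaw":0},{"travel":[-28,35.5,0],"roll":0,"jaw":0},{"travel":[-28,35.5,0],"roll":0,"jaw":0},{"travel":[-28,35.5,0],"roll":0,"jaw":0},{"travel":[-28,35.5,0],"roll":0,"jaw":0},{"travel":[-28,35.5,0],"roll":0,"jaw":0},{"travel":[-28,35.5,0],"roll":0,"jaw":0},{"travel":[-28,35.5,0],"roll":0,"jaw":0},{"travel":[-28,35.5,0],"roll":0,"jaw":0}]'

```text
clock: 1.1
tool_pos: [0.3629, -0.2198, 0.2486]
orientation: [-180.0, 0.0, -162.6]
force: [1.1, -0.2, -0.5]
opening: 0.0129
gripper_force: 0.0
```

apply_moves --targets '[{"travel":[-28,35.5,0],"roll":0,"jaw":0},{"travel":[-28,35.5,0],"roll":0,"jaw":0},{"travel":[-28,35.5,0],"roll":0,"jaw":0},{"travel":[-28,35.5,0],"roll":0,"jaw":0},{"travel":[-28,35.5,0],"roll":0,"jaw":0},{"travel":[-28,35.5,0],"roll":0,"jaw":0},{"travel":[-28,35.5,0],"roll":0,"jaw":0},{"travel":[-28,35.5,0],"roll":0,"jaw":0},{"travel":[-28,35.5,0],"roll":0,"jaw":0},{"travel":[0,0,0],"roll":8,"jaw":0}]'

```text
clock: 2.1
tool_pos: [0.5092, 0.1628, 0.2476]
orientation: [-180.0, -0.0, -170.5]
force: [-0.6, -1.1, 0.5]
opening: 0.0006
gripper_force: 0.0
```

apply_moves --targets '[{"travel":[0,0,0],"roll":8,"jaw":0},{"travel":[0,0,0],"roll":8,"jaw":0},{"travel":[0,0,0],"roll":0,"jaw":0},{"travel":[0,0,0],"roll":0,"jaw":0}]'

```text
clock: 2.5
tool_pos: [0.5076, 0.1586, 0.2484]
orientation: [-180.0, -0.0, 173.6]
force: [0.1, -0.1, 0.0]
opening: 0.0006
gripper_force: 0.0
```

```bash
python3 - <<'E'
from h import *
print(delta((.554,.2837,.15),-6.6)); o=ctrl.get_obs(); print(o["clock"],o["tool_pos"],o["orientation"],o["joint_pos"].round(1),o["force"],o["opening"])
E
```

```text
(array([-32.3, 129.5,  98.3]), np.float64(0.2))
2.5 [0.50762327 0.15861207 0.24837918] [-1.79990394e+02 -1.88945599e-02  1.73639390e+02] [  38.5    7.1  -17.3   -0.   -65.6 -134.8] [ 0.10022878 -0.0676569   0.04279081] 0.0005915569605789386
```

apply_moves --targets '[{"travel":[-11,43,0],"roll":0,"jaw":0},{"travel":[-11,43,0],"roll":0,"jaw":0},{"travel":[-10.5,43.5,0],"roll":0,"jaw":0},{"travel":[0,0,45],"roll":0,"jaw":0},{"travel":[0,0,45],"roll":0,"jaw":0},{"travel":[0,0,40],"roll":0,"jaw":0},{"travel":[0,0,0],"roll":0,"jaw":0},{"travel":[0,0,0],"roll":0,"jaw":0}]'

```text
clock: 3.3
tool_pos: [0.5553, 0.2835, 0.1191]
orientation: [-179.9, -0.0, 173.5]
force: [0.6, 0.7, 0.6]
opening: -0.0002
gripper_force: 0.0
```

```bash
python3 - <<'E'
from h import *
print(delta((.554,.2837,.0),-6.6))
im=ctrl.snapshot("side")[:,:,::-1]
t=ctrl.get_obs()["tool_pos"]; print(t,w2px("side",t-[0,0,.022]))
cv2.imwrite("pics/s1.png",cv2.resize(im[240:420,160:400],None,fx=3,fy=3,interpolation=cv2.INTER_CUBIC))
E
```

```text
(array([  1.3,   0.2, 119.1]), np.float64(0.1))
[0.55608611 0.28412906 0.12055927] [259.62952412 333.0300161 ]
```

View pics/s1.png

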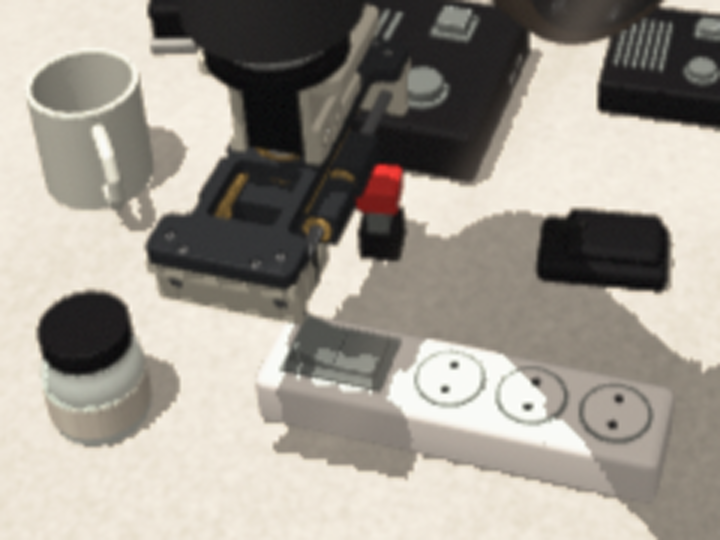

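The gripper stands over the raised half of the rocker (crop about (330,340)), clear of the jar, mug and stamp. I press down next.

apply_moves --targets '[{"travel":[1,0,20],"roll":0,"jaw":0},{"travel":[0,0,15],"roll":0,"jaw":0},{"travel":[0,0,4],"roll":0,"jaw":0},{"travel":[0,0,4],"roll":0,"jaw":0},{"travel":[0,0,2],"roll":0,"jaw":0},{"travel":[0,0,0],"roll":0,"jaw":0},{"travel":[0,0,0],"roll":0,"jaw":0}]'

```text
clock: 4.05
tool_pos: [0.5549, 0.2844, 0.0749]
orientation: [179.9, 0.1, 173.4]
force: [1.5, 0.6, 2.7]
opening: 0.0006
gripper_force: 1.4
```

apply_moves --targets '[{"travel":[0,0,2],"roll":0,"jaw":0},{"travel":[0,0,2],"roll":0,"jaw":0},{"travel":[0,0,1.5],"roll":0,"jaw":0},{"travel":[0,0,0],"roll":0,"jaw":0},{"travel":[0,0,0],"roll":0,"jaw":0}]'

```text
clock: 4.55
tool_pos: [0.5543, 0.2841, 0.0691]
orientation: [180.0, 0.1, 173.4]
force: [-0.3, 0.2, 11.5]
opening: 0.0002
gripper_force: 5.8
```

apply_moves --targets '[{"travel":[0,0,1],"roll":0,"jaw":0},{"travel":[0,0,0.5],"roll":0,"jaw":0},{"travel":[0,0,0],"roll":0,"jaw":0},{"travel":[0,0,0],"roll":0,"jaw":0}]'

```text
clock: 4.95
tool_pos: [0.5544, 0.2842, 0.0689]
orientation: [179.9, 0.1, 173.5]
force: [-4.3, -1.4, 22.5]
opening: 0.0006
gripper_force: 10.9
```

The force rises with no further motion, so the rocker is at its stop. I retreat and move over the computer key.

apply_moves --targets '[{"travel":[0,0,-20],"roll":0,"jaw":0},{"travel":[0,0,-40],"roll":0,"jaw":0},{"travel":[0,0,-45],"roll":0,"jaw":0},{"travel":[0,-48,0],"roll":0,"jaw":0},{"travel":[0,-48,0],"roll":0,"jaw":0},{"travel":[0,-48,0],"roll":0,"jaw":0},{"travel":[0,-48,0],"roll":0,"jaw":0},{"travel":[0,-45,0],"roll":0,"jaw":0},{"travel":[0,0,0],"roll":0,"jaw":0},{"travel":[0,0,0],"roll":0,"jaw":0}]'

```text
clock: 5.95
tool_pos: [0.5257, 0.0471, 0.1709]
orientation: [-180.0, -0.1, 173.3]
force: [0.5, 0.3, 0.0]
opening: 0.0005
gripper_force: 0.0
```

```bash
python3 - <<'E'
from h import *
print(delta((.5301,.0423,.1),-7.2)); o=ctrl.get_obs(); print(o["clock"],o["tool_pos"],o["joint_pos"].round(1))
s=ctrl.snapshot("side")[:,:,::-1]; t=ctrl.snapshot("top")[:,:,::-1]
f=lambda im,x,y,w,h,s:cv2.resize(im[y:y+h,x:x+w],None,fx=s,fy=s,interpolation=cv2.INTER_CUBIC)
out=np.zeros((560,800,3),np.uint8); out[:,:320]=f(t,140,190,80,140,4); out[:360,320:]=f(s,230,330,160,120,3)
cv2.imwrite("pics/c1.png",out)
E
```

```text
(array([-5.1, -4.2, 70.9]), np.float64(0.5))
5.95 [0.52565883 0.04710745 0.17089867] [  26.4   10.6  -24.    -0.   -55.5 -123.1]
```

View pics/c1.png

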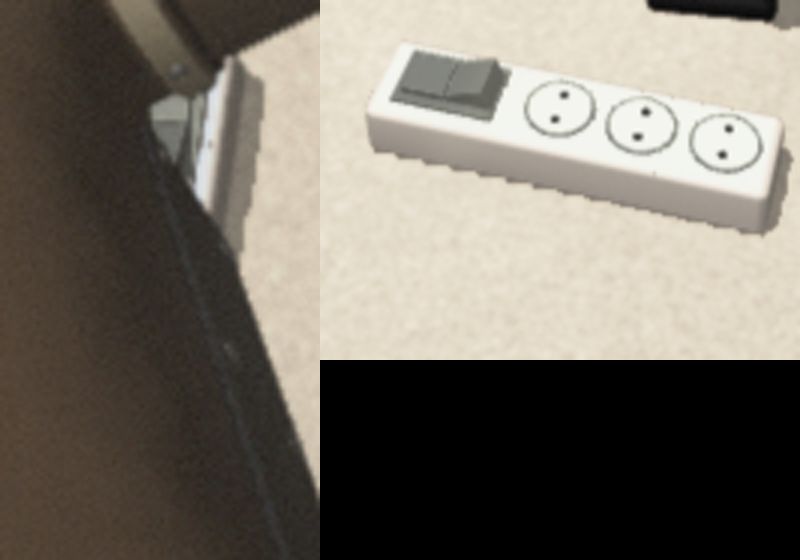

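The rocker is on: its outer half lies level and the inner half slopes up at crop (475,80). The strip looks unmoved. Next is the round key.

apply_moves --targets '[{"travel":[-5,-4,20],"roll":0,"jaw":0},{"travel":[0,0,40],"roll":0,"jaw":0},{"travel":[0,0,18],"roll":0,"jaw":0},{"travel":[0,0,0],"roll":0,"jaw":0},{"travel":[0,0,0],"roll":0,"jaw":0}]'

```text
clock: 6.55
tool_pos: [0.5314, 0.0446, 0.0936]
orientation: [-180.0, -0.0, 173.5]
force: [0.7, -0.2, 0.9]
opening: 0.0009
gripper_force: 0.0
```

```bash
python3 - <<'E'
from h import *
print(delta((.5301,.0423,.074),-7.2))
im=ctrl.snapshot("side")[:,:,::-1]
cv2.imwrite("pics/s2.png",cv2.resize(im[200:320,220:380],None,fx=4,fy=4,interpolation=cv2.INTER_CUBIC))
E
```

```text
(array([ 1.1, -2.4, 19.6]), np.float64(0.7))
```

View pics/s2.png

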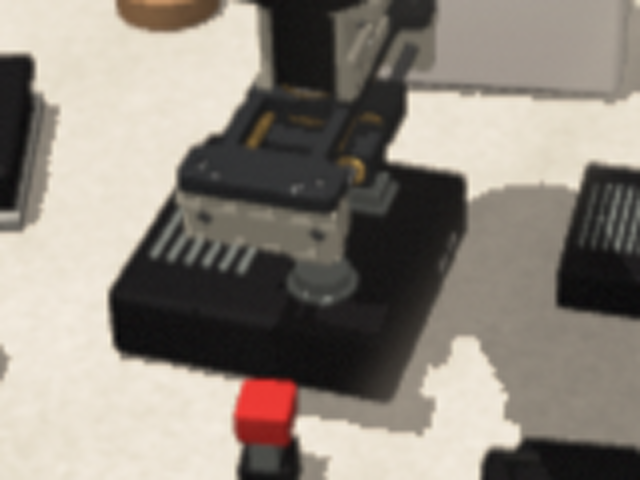

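The gripper is centred over the round key (crop (322,275)), and the square key at (372,190) is well away from the fingers. I press.

apply_moves --targets '[{"travel":[1,-2,6],"roll":0,"jaw":0},{"travel":[0,0,4],"roll":0,"jaw":0},{"travel":[0,0,3],"roll":0,"jaw":0},{"travel":[0,0,3],"roll":0,"jaw":0},{"travel":[0,0,3],"roll":0,"jaw":0},{"travel":[0,0,1],"roll":0,"jaw":0},{"travel":[0,0,0],"roll":0,"jaw":0},{"travel":[0,0,0],"roll":0,"jaw":0}]'

```text
clock: 7.4
tool_pos: [0.5301, 0.0419, 0.0742]
orientation: [180.0, 0.0, 173.4]
force: [-3.5, 0.8, 9.3]
opening: 0.0004
gripper_force: 4.6
```

apply_moves --targets '[{"travel":[0,0,1],"roll":0,"jaw":0},{"travel":[0,0,1],"roll":0,"jaw":0},{"travel":[0,0,0],"roll":0,"jaw":0},{"travel":[0,0,0],"roll":0,"jaw":0}]'

```text
clock: 7.8
tool_pos: [0.5302, 0.0419, 0.074]
orientation: [180.0, 0.1, 173.5]
force: [-10.8, 1.2, 28.5]
opening: 0.0005
gripper_force: 14.2
```

Stop reached at tip height 52 mm. I retreat and move to above the printer's oblong key.

apply_moves --targets '[{"travel":[0,0,-20],"roll":0,"jaw":0},{"travel":[0,0,-45],"roll":0,"jaw":0},{"travel":[0,0,-45],"roll":0,"jaw":0},{"travel":[0,0,-35],"roll":0,"jaw":0},{"travel":[10,-44,0],"roll":0,"jaw":0},{"travel":[10,-44,0],"roll":0,"jaw":0},{"travel":[10,-44,0],"roll":0,"jaw":0},{"travel":[10,-44,0],"roll":0,"jaw":0},{"travel":[9,-44,0],"roll":0,"jaw":0},{"travel":[9,-44,0],"roll":0,"jaw":0}]'

```text
clock: 8.8
tool_pos: [0.4413, -0.2153, 0.2167]
orientation: [180.0, 0.0, 173.4]
force: [1.9, -0.5, -1.0]
opening: 0.0005
gripper_force: 0.0
```

apply_moves --targets '[{"travel":[10,-44,0],"roll":0,"jaw":0},{"travel":[0,0,0],"roll":-8.5,"jaw":0},{"travel":[0,0,0],"roll":0,"jaw":0},{"travel":[0,0,0],"roll":0,"jaw":0}]'

```text
clock: 9.2
tool_pos: [0.4271, -0.2562, 0.2164]
orientation: [180.0, -0.0, -178.3]
force: [0.2, -0.5, 0.5]
opening: 0.0001
gripper_force: 0.0
```

```bash
python3 - <<'E'
from h import *
print(delta((.4271,-.2563,.126),2)); o=ctrl.get_obs(); print(o["clock"],o["tool_pos"],o["orientation"])
s=ctrl.snapshot("side")[:,:,::-1]; t=ctrl.snapshot("top")[:,:,::-1]
f=lambda im,x,y,w,h,s:cv2.resize(im[y:y+h,x:x+w],None,fx=s,fy=s,interpolation=cv2.INTER_CUBIC)
out=np.zeros((400,800,3),np.uint8); out[:,:400]=f(t,270,160,100,100,4); out[:,400:]=f(s,235,215,100,100,4)
cv2.imwrite("pics/c2.png",out)
E
```

```text
(array([-0. , -0.1, 90.4]), np.float64(-0.3))
9.2 [ 0.42706025 -0.25617299  0.21639652] [ 1.79990245e+02 -7.76197111e-03 -1.78335115e+02]
```

View pics/c2.png

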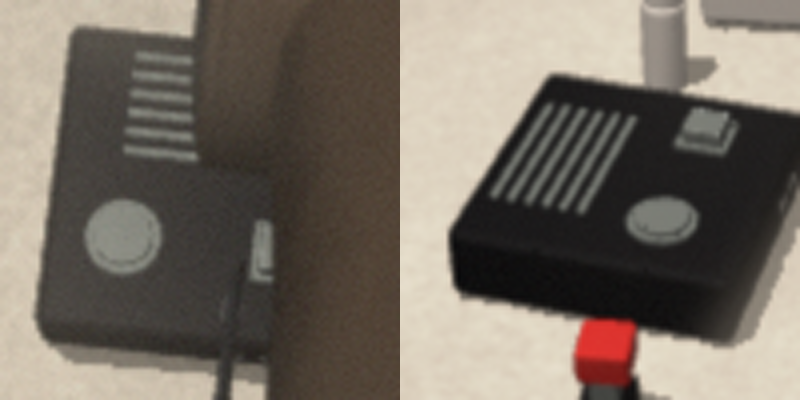

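The round key (crop (662,220)) sits low and the square key (705,130) still stands out. Next I press the oblong key.

apply_moves --targets '[{"travel":[0,0,40],"roll":0,"jaw":0},{"travel":[0,0,30],"roll":0,"jaw":0},{"travel":[0,0,8],"roll":0,"jaw":0},{"travel":[0,0,4],"roll":0,"jaw":0},{"travel":[0,0,3],"roll":0,"jaw":0},{"travel":[0,0,3],"roll":0,"jaw":0},{"travel":[0,0,2],"roll":0,"jaw":0},{"travel":[0,0,1],"roll":0,"jaw":0},{"travel":[0,0,0],"roll":0,"jaw":0},{"travel":[0,0,0],"roll":0,"jaw":0}]'

```text
clock: 10.3
tool_pos: [0.428, -0.2564, 0.1263]
orientation: [-180.0, 0.1, -178.1]
force: [1.6, 2.2, 5.3]
opening: 0.0004
gripper_force: 2.7
```

apply_moves --targets '[{"travel":[0,0,1],"roll":0,"jaw":0},{"travel":[0,0,1],"roll":0,"jaw":0},{"travel":[0,0,0.5],"roll":0,"jaw":0},{"travel":[0,0,0],"roll":0,"jaw":0},{"travel":[0,0,0],"roll":0,"jaw":0}]'

```text
clock: 10.8
tool_pos: [0.4281, -0.2565, 0.126]
orientation: [-179.9, 0.2, -178.0]
force: [-5.6, 9.0, 29.5]
opening: 0.0008
gripper_force: 14.6
```

apply_moves --targets '[{"travel":[0,0,-20],"roll":0,"jaw":0},{"travel":[0,0,-45],"roll":0,"jaw":0},{"travel":[0,0,-45],"roll":0,"jaw":0},{"travel":[0,-40,0],"roll":0,"jaw":0},{"travel":[0,-45,0],"roll":0,"jaw":0},{"travel":[0,-45,0],"roll":0,"jaw":0},{"travel":[0,-40,0],"roll":0,"jaw":0},{"travel":[0,0,0],"roll":0,"jaw":0},{"travel":[0,0,0],"roll":0,"jaw":0},{"travel":[0,0,0],"roll":0,"jaw":0}]'

```text
clock: 11.8
tool_pos: [0.4321, -0.4257, 0.2326]
orientation: [180.0, -0.1, -178.1]
force: [0.5, 0.8, -0.3]
opening: 0.0002
gripper_force: 0.0
```

```bash
python3 - <<'E'
from h import *
o=ctrl.get_obs(); print(o["clock"],o["tool_pos"],o["force"])
s=ctrl.snapshot("side")[:,:,::-1]
cv2.imwrite("pics/s3.png",s)
f=lambda im,x,y,w,h,s:cv2.resize(im[y:y+h,x:x+w],None,fx=s,fy=s,interpolation=cv2.INTER_CUBIC)
a=s[140:440,150:400]; p0=cv2.imread("pics/side0.png")
out=np.zeros((600,800,3),np.uint8); out[:,:500]=f(s,150,140,250,300,2)
out[:300,500:]=f(p0,300,150,90,90,300/90); out[300:,500:]=f(s,300,150,90,90,300/90)
cv2.imwrite("pics/c3.png",out)
E
```

```text
11.8 [ 0.43214881 -0.42565077  0.23257999] [ 0.46823214  0.75569328 -0.33724883]
```

View pics/c3.png

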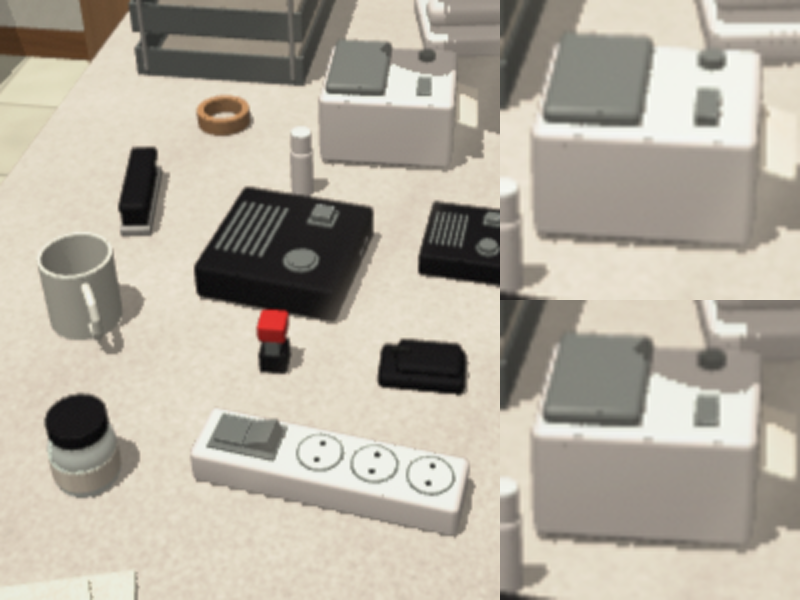

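The picture shows the rocker on at (245,435) and the round key in at (300,260). The oblong key is now lower at (707,410) than before at (707,105). The square key at (322,213) and the feed key at (711,358) are still out. Everything else stands where it was, and the arm is clear, so I hand in.

```bash
python3 -c "
from plant import ctrl
print(ctrl.close_job())"
```

```text
the job is handed in; nothing more can be done
None
```

The rocker is on and the computer's round key and then the printer's oblong key are pressed fully in, in that order; the last picture shows the other two keys still out, nothing visibly shifted and the arm clear, and the job was handed in at about 12 s (no verdict was returned).

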